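# Clear the drive housing's cover, line up its fastener and hold the cover shut

## Robot

A 7-joint arm with a two-finger parallel gripper is mounted at the origin on the work surface. World frame = base frame: x ahead of the robot, y to its left, z up, the work surface at z = 0. Lengths are in mm, angles in rad, forces in N, time in s.
With the tool pointing down it reaches from about 425 to 1025 mm from the base axis. Payload 3.6 kg.
Tool frame: the origin (TCP) lies at the very end of the fingers, on their centre line; the grasp point (between the pads) lies robot.pinch_z behind it (robot.pinch_z is the distance from the TCP to the grasp point, in mm); y points along the fingers, x is the direction in which the jaws open and shut, and the axes are right-handed (so a half turn about y gives the same grasp; the last joint's range is limited). The gripper opens to 85 mm and grips with 20 to 120 N. Pads are 22 mm wide; open, the fingers measure 114 mm over their backs; the gripper's body (76 mm by 85 mm) begins 54 mm behind the grasp point. The pads swing forward as they close: fully open they stand 13 mm farther back than shut.
Start: joints at [1.071, 0.591, 0.048, 1.609, -0.033, 0.943, -0.034], TCP at [286.198, -666.123, 231.302] pointing down, gripper open.
Joint ranges: [-2.69, 2.69], [-0.47, 2.24], [-1.27, 1.36], [0.19, 2.51], [-1.53, 4.68], [0.08, 2.07], [-3.09, 3.09]. Speed limits (rad/s): [2.57, 2.57, 3.14, 3.14, 3.14, 3.14, 3.14].

## Interface

Orientations are given as a unit quaternion [w, x, y, z].
In Python, from station import robot gives the robot as it stands.
- The arm moves only by the tool step_arm, never from a script. Its arguments are lists of equal length, an entry for each row: "translation": the shift along the tool's x, y, z in m, a list of three; "yaw": the turn about the tool's y in rad; "claw": the opening in per cent of the stroke, from 0 (shut) to 100 (fully open). A call has 1 to 12 rows; each row is the pose to reach, as a shift and turn from the pose commanded when the call began, along the tool's axes at that moment; what a row does not reach only later rows make up. A row lasts 1/12 s, in which the tool goes at most 41.7 mm and 7.16 degrees, less where a joint would pass 70% of its speed; a pose out of reach is approached as far as the arm can. A call with a gripper value outside its range is refused whole. The fingers move at their own pace and stop on an object; "squeeze" is the grip in N (left out, the last holds). Time passes only in rows, so rows that repeat a pose let the fingers close. It gives the time, the measured TCP pose, the force and the opening at its end, in the units of the state.
- robot.read_state(): the state, without advancing time (a new reading comes with each control period).
- robot.camera(name): name is "scene" or "side" or "wrist"; returns a dict with "color" (480x640x3 uint8, red, green, blue), "fovy" (degrees; the focal length in pixels is half the picture's height over the tangent of half this angle, whatever the lens; pixels are square), "cx", "cy" (the principal point, pixels), "k1" (the pictures are not rectified: a ray, as slopes to the right and down, at radius r is drawn at 1 + k1 r^2 times it, then the intrinsics apply), "xyz" and "rotation" of the camera in the world. Camera axes: x right, y down, z forward; pixel columns grow to the right and rows downward; lengths in mm; the calibration is good to about 2 mm. A picture is of the moment at which its call begins. There is no depth.
- robot.hand_in(): hands the job in, once; it reports no verdict.
Trained networks look in the newest picture that a camera, given by its name, has taken for a name from the list of things; names that differ only in an ending like _2 or _b are one class to them, and where a whole thing is asked for, a point or a joint stands for the part that bears it (a point fixed in the world has none). Each returns a list of dicts, best first, with "p" (0 to 1); they miss things now and then, are a little off and sometimes report something else, mostly with a low value. They report only what shows in the picture. A call takes as long as a camera call.
- robot.cut_out(camera, thing): "mask" (480x640 bool, what is visible of it) and "box" ([left, top, right, bottom] in pixels, round what is visible of it).
The state is a dict: "time": time; "joint_positions": joint angles; "qvel": joint speeds; "effort": joint torques, N m; "tool_pos": TCP position; "tool_rot": TCP orientation; "ft_force": force on the tool from outside, world axes, zero at the start; "wrist_torque": the same for the moment, N m; "opening": finger opening in mm.
Only numpy, scipy, OpenCV 4.12 (cv2) and the standard library are available. Lean on these libraries where they do the work, as an engineer would, in place of code of your own. Each camera call takes 0.05 s, during which the arm holds its last target.

## Task

Clear the loose parts off the grey cover of the green drive housing: put the steel socket in the yellow bin and both brown sanding drums in the blue bin. Then turn the orange quarter-turn fastener clockwise until its slot lines up with the two white marks on the cover, and press the cover fully down onto the frame against its springs. Finish while still holding the cover pressed fully down, and leave the other things on the bench where they are.

Things in the scene. Friction and masses are not known exactly. Their poses are not given: they have to be found in the camera images.
- housing: the green drive housing of a bench machine, fixed to the bench, 240 x 240 mm, frame rim 90 mm above the bench, with a grey 240 x 240 x 10 mm cover on top and a motor (to 97 mm high) behind it on the +x side. Origin: centre of its underside, on the bench; z up; x from its switch side to its motor; its sides run along its x and y
- cover (a joint): how far the cover is pressed down, in m: 0 = raised on its springs (as it starts, its top 108 mm above the bench), 0.008 = fully down on the frame. It slides straight down 8 mm; springs push it up, so it takes about 8 N to start it and 12 N to hold it fully down, and it rises again when let go. A wing under the fastener stops it after about 1.5 mm unless the fastener is lined up
- fastener (a joint): angle of the fastener in rad, growing clockwise seen from above: 0 = grip and slot along the housing's x axis, 1.571 = slot lined up with the two white marks, which lie along the housing's y axis. It starts between 0.15 and 0.70, stays where it is left (friction about 0.06 N m) and runs on to a stop at 2.0, so it must be stopped at the marks. The wing under it passes the frame's slot only within about 0.15 rad of 1.571
- fastener_grip (a point): middle of the fastener's orange grip bar, at the centre of the cover: bar 50 mm long, 14 mm wide, 24 mm tall with a black slot line along its top, standing on a black disc of 60 mm diameter and 6 mm height that lies on the cover. This point lies on the turning axis, 12 mm above the disc and 12 mm below the bar's top, 18 mm above the cover; its x axis runs along the bar, z up
- socket_center (a point): centre of the steel socket: a bright steel cylinder, diameter 28 mm, 50 mm tall, about 110 g, that starts standing on the grey cover. This point lies on its axis, 25 mm above its underside; z along the axis, up at the start
- socket: the same socket; origin at the centre of its underside
- drum1_center (a point): the centre of one sanding drum's sleeve: a rust-brown abrasive cylinder with black ends, diameter 39 mm, 42 mm tall, with a steel shank (8 mm thick, 18 mm long) standing up from its top; about 80 g. It starts standing on the grey cover. This point lies on its axis, 21 mm above its underside; z along the axis, up at the start
- drum2_center (a point): the centre of the other sanding drum's sleeve: a rust-brown abrasive cylinder with black ends, diameter 39 mm, 42 mm tall, with a steel shank (8 mm thick, 18 mm long) standing up from its top; about 80 g. It starts standing on the grey cover. This point lies on its axis, 21 mm above its underside; z along the axis, up at the start
- drum1: the first drum; origin at the centre of its underside
- drum2: the second drum; origin at the centre of its underside
- bin_yellow: yellow open bin, fixed, 150 mm (its x) x 130 mm (its y), 40 mm high, walls 4 mm, floor 4 mm; origin at the centre of its underside, z up. It stands to the left or right of the housing
- bin_blue: blue open bin, the same size as the yellow one, on the other side; origin at the centre of its underside, z up
- offcut: bystander: loose pine offcut, 120 x 45 x 22 mm, near the robot; origin at the centre of its underside
- tape: bystander: loose red roll of tape, diameter 68 mm, 24 mm high; origin at the centre of its underside
- screwdriver: bystander: loose screwdriver lying beyond the left bin; origin on its underside
- brush: bystander: loose brush lying beyond the right bin; origin on its underside
- glue: bystander: loose white glue bottle, diameter 54 mm, 130 mm tall, at the back; origin at the centre of its underside

How it is judged (in metres and radians):
On the way, in this order (a step that is already met when the one before it is completed fails the run):
1. the socket lies in the yellow bin and both drums in the blue bin, let go (x of socket_center in the frame of bin_yellow between -0.071 and 0.071 m and y of socket_center in the frame of bin_yellow between -0.061 and 0.061 m and z of socket_center in the frame of bin_yellow between 0 and 0.06 m and x of drum1_center in the frame of bin_blue between -0.071 and 0.071 m and y of drum1_center in the frame of bin_blue between -0.061 and 0.061 m and z of drum1_center in the frame of bin_blue between 0 and 0.06 m and x of drum2_center in the frame of bin_blue between -0.071 and 0.071 m and y of drum2_center in the frame of bin_blue between -0.061 and 0.061 m and z of drum2_center in the frame of bin_blue between 0 and 0.06 m and contact force between the fingers and socket below 0.2 N and contact force between the fingers and drum1 below 0.2 N and contact force between the fingers and drum2 below 0.2 N), for 0.2 s.
2. the fastener's slot is lined up with the white marks (within 0.15 rad) (value of joint fastener between 1.421 and 1.721 rad), for 0.2 s.
At the end, for the whole second after the job is handed in: The fingers hold the cover pressed at least 6.5 of its 8 mm down, steadily and with more than 3 N, with the fastener within 0.15 rad of the marks (1.571), while the socket rests in the yellow bin and both drums in the blue bin (centres inside the walls, less than 60 mm above the bench), untouched (all of step 1 and all of step 2 and linear speed of each of socket, drum1, drum2 below 0.03 m/s and value of joint cover above 0.0065 m and velocity of joint cover between -0.01 and 0.01 m/s and contact force between the fingers and housing above 3 N); the arm keeps its last pose, push and grip.
It fails at once if one of the other loose things (offcut, tape, screwdriver, brush, glue) is moved more than 30 mm (distance of any of offcut, tape, screwdriver, brush, glue from where it was at the start of the episode above 0.03 m).
It also fails if it takes over 72 s, if anything falls off the work surface, if the arm or the gripper's body presses on something with over 40 N, if the wrist force passes 120 N, or if a joint passes its speed limit or range.

## Working session

There is one attempt and no reset: what is moved stays moved. The work goes in short steps, Python scripts to look and compute and a tool call to move; the robot and the scene stay as the last step left them, time stands still between calls to the robot, and variables do not carry over. Pictures are saved under pics/ and viewed, and the job is handed in when it is done.

Besides the shell and the picture viewer there is one more tool, called as name([rows], argument=value, ...), one row to a line, values as JSON. step_arm: Moves the arm, as the interface text tells. Its arguments: {"type":"object","properties":{"translation":{"type":"array","items":{"type":"array","items":{"type":"number"}}},"yaw":{"type":"array","items":{"type":"number"}},"claw":{"type":"array","items":{"type":"number"}},"squeeze":{"type":"number"}},"required":["translation","yaw","claw"]}

```bash
ls; mkdir -p pics; python3 - <<'E'
from station import robot
import cv2
print(robot.pinch_z); s=robot.read_state(); print(s)
for n in ["scene","side","wrist"]:
    c=robot.camera(n); cv2.imwrite(f"pics/{n}0.png",c["color"][:,:,::-1])
    print(n,{k:c[k] for k in c if k!="color"})
E
```

```text
pics
18.700000000000003
{'time': 0.0, 'joint_positions': array([ 1.07149919,  0.59211519,  0.04828026,  1.6098184 , -0.0332845 ,
        0.94264099, -0.03370166]), 'qvel': array([ 0.0001161 , -0.00192337,  0.0009554 ,  0.00067973, -0.00115837,
        0.00227103, -0.00100073]), 'effort': array([-7.83699652e-04, -5.48703003e+01,  1.54666275e+00, -1.98123747e+01,
        9.43036051e-03,  8.76131351e-03,  4.28969415e-06]), 'tool_pos': array([ 285.89191878, -665.37528231,  230.1447033 ]), 'tool_rot': array([ 0.59090364, -0.59013214,  0.38962402, -0.38829121]), 'ft_force': array([-0.59239387, -0.37416457,  0.4122051 ]), 'wrist_torque': array([ 0.00418308,  0.07165168, -0.03547924]), 'opening': 85.59759554406705}
scene {'fovy': 46.119662925117964, 'cx': 320.28677159833774, 'cy': 236.53719161026308, 'k1': -0.1023803663757801, 'xyz': array([1231.4982432 , -266.53357332, 1236.06746446]), 'rotation': array([-0.23361382,  0.79098829,  0.54245994, -0.15968506])}
side {'fovy': 49.13229632466508, 'cx': 314.6881631614451, 'cy': 241.47084897603898, 'k1': 0.01565678027660037, 'xyz': array([286.08046862, 869.86332928, 766.96989315]), 'rotation': array([ 0.06678725, -0.13631528,  0.87908751, -0.45184373])}
wrist {'fovy': 71.47764780268987, 'cx': 320.1677824182672, 'cy': 237.46697581364293, 'k1': -0.04547742867602314, 'xyz': array([ 363.39925948, -633.64883997,  372.89579624]), 'rotation': array([ 0.13769149,  0.82373667, -0.54229884, -0.09171111])}
```

View pics/scene0.png

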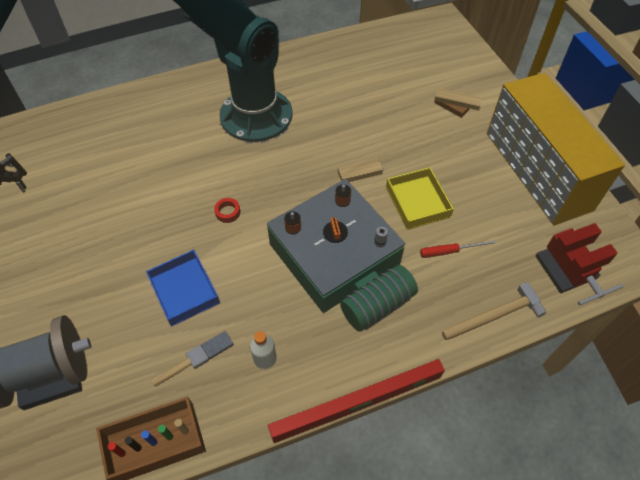

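View pics/side0.png

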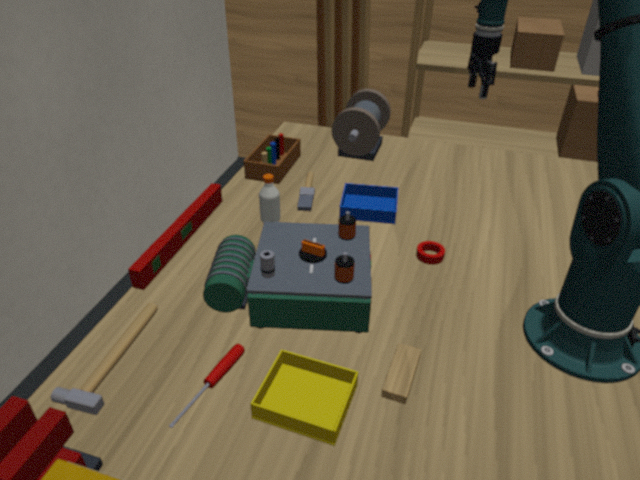

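View pics/wrist0.png

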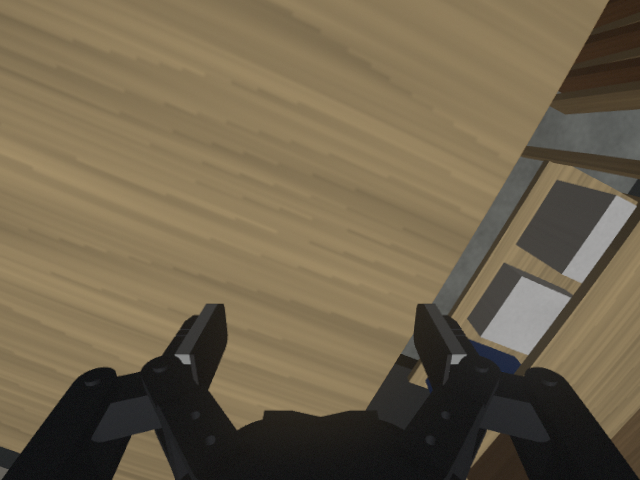

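```bash
cat > h.py <<'E'
from station import robot
import numpy as np, cv2
from scipy.spatial.transform import Rotation as R
from scipy.optimize import least_squares
def Rm(q): return R.from_quat([q[1],q[2],q[3],q[0]]).as_matrix()
def f(c): return 240/np.tan(np.radians(c["fovy"])/2)
def proj(c,P):
    p=(np.atleast_2d(P)-c["xyz"])@Rm(c["rotation"]); s=p[:,:2]/p[:,2:]
    r2=(s**2).sum(1,keepdims=True); s=s*(1+c["k1"]*r2)
    return s*f(c)+[c["cx"],c["cy"]]
def ray(c,uv):
    d=(np.atleast_2d(uv)-[c["cx"],c["cy"]])/f(c); s=d.copy()
    for _ in range(20): s=d/(1+c["k1"]*(s**2).sum(1,keepdims=True))
    return np.c_[s,np.ones(len(s))]@Rm(c["rotation"]).T
def onz(c,uv,z):
    d=ray(c,uv); return c["xyz"]+d*((z-c["xyz"][2])/d[:,2:])
def cyl(x,y,z0,d,h):
    a=np.linspace(0,2*np.pi,60,endpoint=False)
    return np.array([[x+d/2*np.cos(t),y+d/2*np.sin(t),z] for z in (z0,z0+h) for t in a])
def hullc(pts):
    h=cv2.convexHull(pts.astype(np.float32)); m=cv2.moments(h); return np.array([m["m10"]/m["m00"],m["m01"]/m["m00"]]),h[:,0]
E
cat > det.py <<'E'
from h import *
import sys
for n in ["scene","side"]:
    c=robot.camera(n); im=c["color"][:,:,::-1].copy()
    for t in ["socket","drum1","housing","cover","fastener","fastener_grip","bin_yellow","bin_blue","offcut","tape","screwdriver","brush","glue"]:
        for o in robot.cut_out(n,t)[:3]:
            m=o["mask"]; ys,xs=np.nonzero(m)
            print(n,t,round(o["p"],2),np.round(o["box"]),m.sum(),xs.mean().round(1),ys.mean().round(1))
E
python3 det.py
```

```text
scene socket 0.73 [375. 226. 389. 246.] 218 381.0 236.4
scene drum1 0.69 [284. 211. 305. 235.] 300 292.8 222.2
scene drum1 0.68 [336. 184. 354. 207.] 317 342.7 195.6
scene drum1 0.64 [374. 223. 389. 250.] 227 380.9 236.6
scene housing 0.61 [250. 330. 275. 371.] 728 262.6 350.4
scene housing 0.58 [267. 178. 418. 332.] 12652 344.9 258.0
scene cover 0.8 [269. 176. 406. 296.] 7993 335.9 237.5
scene fastener_grip 0.81 [324. 217. 349. 244.] 436 335.4 231.0
scene fastener_grip 0.37 [373. 223. 386. 247.] 205 380.8 236.0
scene bin_yellow 0.67 [375. 227. 388. 248.] 217 381.0 236.5
scene bin_yellow 0.57 [385. 168. 454. 230.] 2749 419.0 197.9
scene bin_blue 0.69 [146. 252. 216. 327.] 3295 182.6 287.9
scene offcut 0.86 [340. 161. 384. 182.] 664 360.1 169.8
scene tape 0.7 [213. 196. 242. 226.] 435 226.6 209.9
scene screwdriver 0.76 [420. 241. 491. 260.] 538 444.9 249.2
scene screwdriver 0.43 [211. 197. 242. 223.] 450 226.8 210.3
scene screwdriver 0.17 [269. 176. 421. 327.] 12976 345.1 257.4
scene brush 0.84 [151. 328. 229. 388.] 1225 197.0 356.3
scene brush 0.68 [253. 331. 277. 371.] 709 262.8 350
[... 490 characters left out ...]
444. 266.] 600 429.7 252.3
side bin_yellow 0.62 [251. 353. 360. 444.] 6736 305.0 396.0
side bin_blue 0.96 [341. 184. 397. 225.] 1913 369.4 202.6
side bin_blue 0.33 [339. 211. 358. 241.] 413 346.2 227.0
side offcut 0.63 [260. 249. 274. 278.] 366 267.1 263.9
side offcut 0.46 [298. 238. 329. 262.] 511 311.8 251.8
side offcut 0.43 [337. 184. 399. 224.] 1897 369.3 202.3
side tape 0.57 [418. 239. 444. 267.] 539 429.8 252.4
side screwdriver 0.76 [172. 343. 244. 428.] 926 215.7 374.9
side screwdriver 0.19 [251. 353. 359. 447.] 6818 305.1 396.2
side brush 0.85 [300. 174. 314. 213.] 414 306.0 194.8
side glue 0.88 [255. 169. 280. 221.] 812 269.1 199.9
side glue 0.4 [263. 250. 276. 278.] 358 266.7 263.8
```

```bash
cat > fit.py <<'E'
from h import *
from scipy.optimize import minimize
C={n:robot.camera(n) for n in ["scene","side"]}
S=4
def rend(c,parts):
    m=np.zeros((480*S,640*S),np.uint8)
    for P in parts:
        h=cv2.convexHull(((proj(c,P)+.5)*S).astype(np.float32)); cv2.fillConvexPoly(m,h.astype(np.int32),1)
    return m
def box(x,y,a,z0,lx,ly,h):
    c,s=np.cos(a),np.sin(a)
    return np.array([[x+c*i*lx/2-s*j*ly/2,y+s*i*lx/2+c*j*ly/2,z] for z in(z0,z0+h) for i in(-1,1) for j in(-1,1)])
def fitm(masks,model,x0,step):
    big={n:cv2.resize(m.astype(np.uint8),None,fx=S,fy=S,interpolation=0) for n,m in masks.items()}
    def cost(p):
        t=0
        for n in big:
            r=rend(C[n],model(p)); t+=1-(r&big[n]).sum()/max(1,(r|big[n]).sum())
            a,b=cv2.moments(r,True),cv2.moments(big[n],True)
            t+=0.02*np.hypot(a["m10"]/a["m00"]-b["m10"]/b["m00"],a["m01"]/a["m00"]-b["m01"]/b["m00"])/S
        return t
    x0=np.array(x0,float); sim=np.vstack([x0]+[x0+np.eye(len(x0))[i]*step[i] for i in range(len(x0))])
    return minimize(cost,x0,method="Nelder-Mead",options=dict(initial_simplex=sim,xatol=.05,fatol=1e-4))
def pick(n,t,uv):
    L=[o for o in robot.cut_out(n,t) if np.hypot(*(np.array([(o["box"][0]+o["box"][2])/2,(o["box"][1]+o["box"][3])/2])-uv))<15]
    return L[0]["mask"] if L else None
def run(name,thing,uvs,model,z,step,ang=None):
    ms={}
    for n,uv in uvs.items():
        for _ in range(4):
            m=pick(n,thing,uv)
            if m is not None: ms[n]=m; break
            C[n]=robot.camera(n)
    ps=[]
    for n in ms: ys,xs=np.nonzero(ms[n]); ps.append(onz(C[n],[[xs.mean(),ys.mean()]],z)[0])
    x0=list(np.mean(ps,0)[:2])
    best=None
    for a in (ang or [None]):
        r=fitm(ms,model,x0+([a] if a is not None else []),step)
        if best is None or r.fun<best.fun: best=r
    print(name,list(ms),"rays",[p[:2].round(1) for p in ps],"fit",best.x.round(3),"cost",round(best.fun,3))
if __name__=="__main__":
    dr=lambda p:[cyl(p[0],p[1],108,39,42),cyl(p[0],p[1],150,8,18)]
    run("socket","socket",dict(scene=(382,236),side=(266,265)),lambda p:[cyl(p[0],p[1],108,28,50)],133,[8,8])
    run("drumA","drum1",dict(scene=(293,222),side=(349,227)),dr,132,[8,8])
    run("drumB","drum1",dict(scene=(344,195),side=(344,266)),dr,132,[8,8])
    A=[-.4,0,.4,.8]
    run("cover","cover",dict(scene=(337,237),side=(311,260)),lambda p:[box(p[0],p[1],p[2],98,240,240,10)],108,[8,8,.1],A)
    for b,uvs in (("bin_yellow",dict(scene=(420,198),side=(305,398))),("bin_blue",dict(scene=(182,290),side=(369,204)))):
        run(b,b,uvs,lambda p:[box(p[0],p[1],p[2],0,150,130,40)],20,[8,8,.1],[-.6,-.3,0,.3,.6])
    # direct colour check of grip
    run("grip","fastener_grip",dict(scene=(336,230),side=(312,250)),lambda p:[cyl(p[0],p[1],108,60,6),box(p[0],p[1],p[2],114,50,14,24)],116,[5,5,.1],[-1.2,-.8,-.4,0,.4])
E
python3 fit.py
python3 - <<'E'
from h import *
c=robot.camera("scene");i=c["color"][160:350,130:480,::-1];cv2.imwrite("pics/z1.png",cv2.resize(i,(700,380),interpolation=cv2.INTER_CUBIC))
c=robot.camera("side");i=c["color"][200:340,190:390,::-1];cv2.imwrite("pics/z2.png",cv2.resize(i,(800,560),interpolation=cv2.INTER_CUBIC))
E
```

```text
socket ['scene', 'side'] rays [array([617.3, 123.5]), array([614.1, 126.1])] fit [615.197 124.325] cost 0.279
drumA ['scene', 'side'] rays [array([503.4, -55.3]), array([499.3, -49.6])] fit [501.084 -54.74 ] cost 0.177
drumB ['scene', 'side'] rays [array([473.1,  86.1]), array([467.9,  92.1])] fit [469.304  87.772] cost 0.172
cover ['scene', 'side'] rays [array([567.8,  29.3]), array([545.1,  59.7])] fit [5.5180e+02 3.6753e+01 2.4900e-01] cost 0.35
bin_yellow ['scene', 'side'] rays [array([478.8, 310.5]), array([472.6, 318. ])] fit [ 4.74068e+02  3.12338e+02 -4.40000e-02] cost 0.099
bin_blue ['scene', 'side'] rays [array([ 516.7, -349.8]), array([ 507.3, -344.7])] fit [ 5.11757e+02 -3.49680e+02  1.51000e-01] cost 0.194
grip ['scene', 'side'] rays [array([554.8,  34.1]), array([548.9,  39.5])] fit [ 5.5072e+02  3.5286e+01 -2.9300e-01] cost 0.307
```

View pics/z1.png

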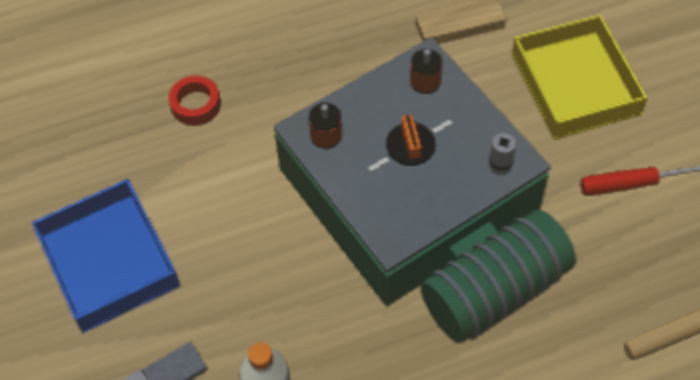

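View pics/z2.png

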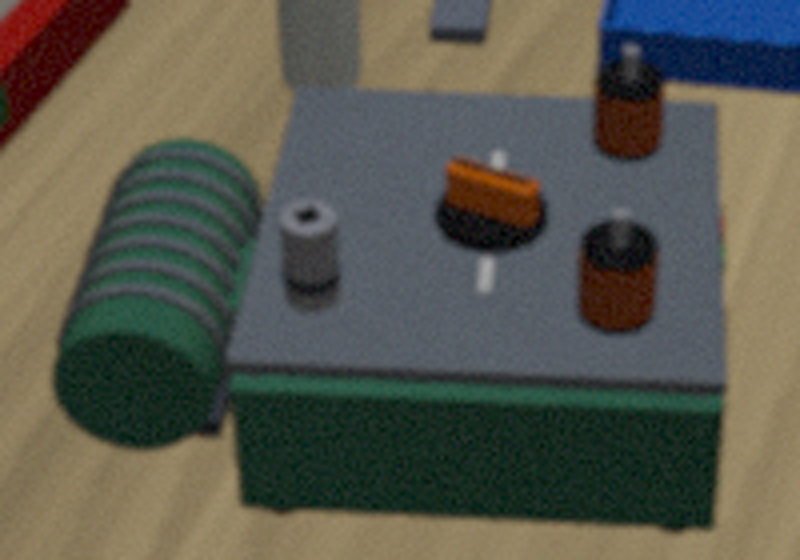

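```bash
python3 - <<'E'
from h import *
c=robot.camera("scene"); k=lambda p:[130+p[0]/2,160+p[1]/2]
def ang(P): d=P[1]-P[0]; return np.arctan2(d[1],d[0]).round(3), np.linalg.norm(d).round(1), P.mean(0).round(1)
print("marks",ang(onz(c,[k((371,168)),k((451,123))],108)))
print("corners",onz(c,[k((276,128)),k((432,40)),k((549,168)),k((388,270))],108).round(1))
print("grip top",ang(onz(c,[k((406,118)),k((417,155))],138)))
c=robot.camera("side"); k=lambda p:[190+p[0]/4,200+p[1]/4]
print("marks",ang(onz(c,[k((484,290)),k((498,153))],108)))
print("corners",onz(c,[k((297,88)),k((716,101)),k((725,385)),k((230,368))],108).round(1))
print("grip top",ang(onz(c,[k((451,163)),k((537,184))],138)))
E
```

```text
marks (np.float64(1.79), np.float64(116.2), array([554.6,  35.8, 108. ]))
corners [[ 472.5 -107.8  108. ]
 [ 415.2  120.3  108. ]
 [ 643.2  175.6  108. ]
 [ 699.9  -51.2  108. ]]
grip top (np.float64(-0.14), np.float64(53.5), array([561. ,  32.3, 138. ]))
marks (np.float64(-1.325), np.float64(118.2), array([547.8,  38.1, 108. ]))
corners [[ 689.8  -45.   108. ]
 [ 460.6 -105.3  108. ]
 [ 403.8  128.1  108. ]
 [ 630.1  188.2  108. ]]
grip top (np.float64(3.058), np.float64(47.5), array([546.2,  39.2, 138. ]))
```

```bash
cat >> h.py <<'E'
def axes(): return Rm(robot.read_state()["tool_rot"])
def st():
    s=robot.read_state(); T=Rm(s["tool_rot"])
    print("t",round(s["time"],2),"pos",s["tool_pos"].round(1),"open",round(s["opening"],1),"F",s["ft_force"].round(1),"q",s["joint_positions"].round(2))
    print("jaw ang",round(np.arctan2(T[1,0],T[0,0]),3),"tool axes cols\n",T.round(3)); return s,T
def want(x,y,z,jaw=None):
    s,T=st(); d=T.T@(np.array([x,y,z])-s["tool_pos"]); print("translation m",(d/1000).round(4))
    if jaw is not None:
        best=min(((jaw+k*np.pi-np.arctan2(T[1,0],T[0,0])+np.pi)%(2*np.pi)-np.pi for k in(0,1)),key=abs)
        print("world turn about z",round(best,3),"=> yaw about tool y (down)",round(-best,3))
E
python3 -c "
from h import *
want(501,-55,260,0.24)"
```

```text
t 2.65 pos [ 286.2 -666.1  231.3] open 85.0 F [-0.1 -0.1 -1. ] q [ 1.07  0.59  0.05  1.61 -0.03  0.94 -0.03]
jaw ang -1.165 tool axes cols
 [[ 0.395 -0.     0.919]
 [-0.919 -0.     0.395]
 [ 0.    -1.    -0.   ]]
translation m [-0.4767 -0.0287  0.4386]
world turn about z 1.405 => yaw about tool y (down) -1.405
```

step_arm([
  [-0.477,-0.005,0.439],
  [-0.477,-0.005,0.439],
  [-0.477,-0.005,0.439],
  [-0.477,-0.005,0.439],
  [-0.477,-0.005,0.439],
  [-0.477,-0.005,0.439],
  [-0.477,-0.005,0.439],
  [-0.477,-0.005,0.439],
  [-0.477,-0.005,0.439],
  [-0.477,-0.005,0.439],
  [-0.477,-0.005,0.439],
  [-0.477,-0.005,0.439],
], yaw=[0.1,0.135,0.135,0.135,0.135,0.135,0.135,0.135,0.135,0.135,0.135,0.135], claw=[100,100,100,100,100,100,100,100,100,100,100,100], squeeze=40)

```text
time: 3.65
tool_pos: [452.5, -192.6, 235.6]
tool_rot: [0.563, -0.563, 0.428, -0.428]
ft_force: [1.7, -0.4, 0.4]
opening: 85.2
```

```bash
python3 -c "
from h import *
want(501,-55,240,-1.3)"
```

```text
t 3.65 pos [ 452.5 -192.6  235.6] open 85.2 F [ 1.7 -0.4  0.4] q [ 0.31  0.29  0.    2.12 -0.    0.73 -0.99]
jaw ang -1.3 tool axes cols
 [[ 0.267  0.001  0.964]
 [-0.964 -0.     0.267]
 [ 0.001 -1.     0.001]]
translation m [-0.1197 -0.0044  0.0835]
world turn about z 0.0 => yaw about tool y (down) -0.0
```

step_arm([
  [-0.04,-0.004,0.028],
  [-0.08,-0.004,0.056],
  [-0.12,-0.004,0.0835],
  [-0.12,-0.004,0.0835],
  [-0.12,-0.004,0.0835],
], yaw=[0,0,0,0,0], claw=[100,100,100,100,100])

```text
time: 4.07
tool_pos: [502.9, -49.7, 239.7]
tool_rot: [0.567, -0.564, 0.425, -0.425]
ft_force: [-0.1, 0.4, 1.3]
opening: 85.4
```

```bash
cat > w.py <<'E'
from h import *
import sys
st(); c=robot.camera("wrist"); cv2.imwrite(sys.argv[1],c["color"][:,:,::-1])
print(c["xyz"].round(1))
for t in sys.argv[2:]:
    for o in robot.cut_out("wrist",t)[:3]:
        ys,xs=np.nonzero(o["mask"]); print(t,round(o["p"],2),np.round(o["box"]),xs.mean().round(1),ys.mean().round(1))
print("proj A",proj(c,[[501,-55,150],[501,-55,108]]).round(1), "fastener",proj(c,[551,37,138]).round(1))
E
python3 w.py pics/w1.png drum1 fastener_grip
```

```text
t 4.07 pos [502.9 -49.7 239.7] open 85.4 F [-0.1  0.4  1.3] q [ 0.05  0.31 -0.05  2.09  0.02  0.74 -1.3 ]
jaw ang -1.29 tool axes cols
 [[ 0.277  0.003  0.961]
 [-0.961  0.003  0.277]
 [-0.002 -1.     0.004]]
[583.4 -28.  382.7]
drum1 0.8 [106. 198. 181. 256.] 142.1 227.0
drum1 0.6 [302. 210. 354. 270.] 325.9 239.1
drum1 0.25 [196. 106. 274. 181.] 233.3 141.9
fastener_grip 0.63 [196. 104. 272. 181.] 233.0 141.7
proj A [[324.9 246.8]
 [324.4 229.8]] fastener [[220.7 144. ]]
```

View pics/w1.png

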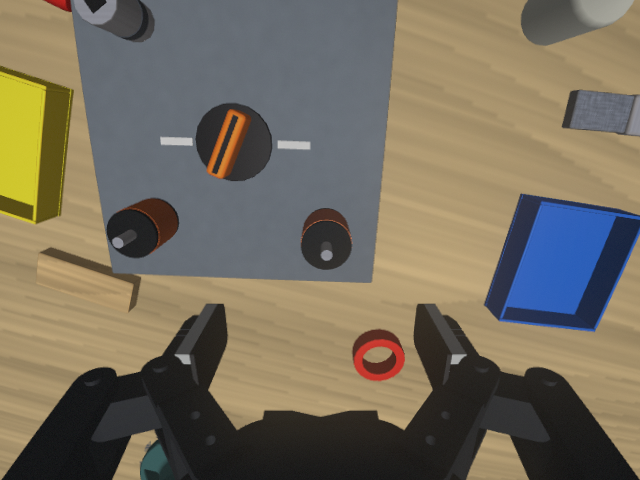

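```bash
cat > pics/m.py <<'E'
E
python3 - <<'E'
from h import *
c=robot.camera("wrist")
P=lambda u,z:onz(c,[u],z)[0].round(1)
print("A shank",P((326,254),168),"top",P((326,246),150))
print("B shank",P((121,243),168),"top",P((132,235),150))
print("disc",P((234,142),114))
m=onz(c,[(161,141),(310,146)],108);d=m[0]-m[1];print("marks",m.mean(0).round(1),"housing yaw",np.arctan2(d[1],d[0])-np.pi/2)
g=onz(c,[(235,111),(215,177)],138);d=g[0]-g[1];print("grip",g.mean(0),np.arctan2(d[1],d[0]))
print("blue rim corners",onz(c,[(522,195),(639,217),(596,330),(487,304)],40).round(1), "floor c",P((575,262),4))
print("yellow right corners",onz(c,[(72,90),(37,222)],40).round(1))
i=cv2.resize(c["color"][80:290,80:400,::-1],(800,525),interpolation=cv2.INTER_CUBIC);cv2.imwrite("pics/z3.png",i)
E
```

```text
A shank [499.6 -62.7 168. ] top [498.9 -63.3 150. ]
B shank [469.4  76.4 168. ] top [468.6  78.2 150. ]
disc [550.  25. 114.]
marks [548.6  25.3 108. ] housing yaw 0.23186468311575847
grip [549.08918012  25.57567714 138.        ] -0.1106573254127036
blue rim corners [[ 570.4 -260.5   40. ]
 [ 585.7 -402.9   40. ]
 [ 441.8 -433.1   40. ]
 [ 440.2 -279.9   40. ]] floor c [ 510.3 -390.9    4. ]
yellow right corners [[549.2 205.2  40. ]
 [401.4 238.8  40. ]]
```

View pics/z3.png

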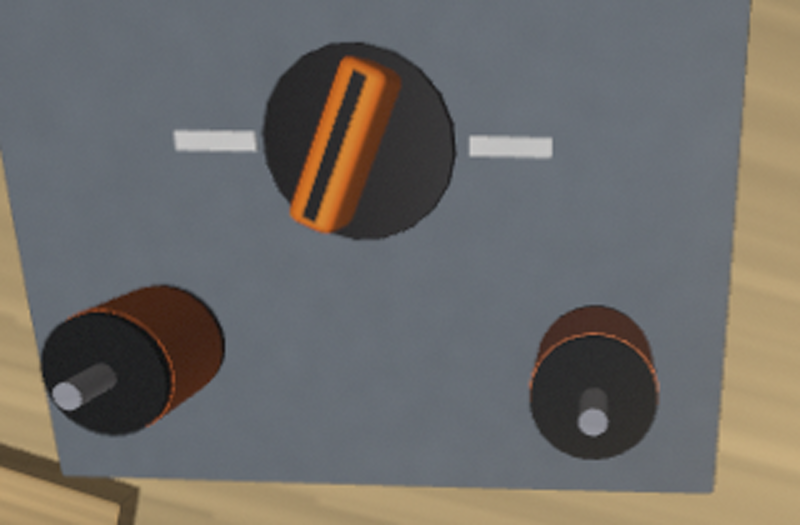

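```bash
python3 - <<'E'
from h import *
c=robot.camera("wrist"); st()
k=lambda u:(80+u[0]/2.5-.0,80+u[1]/2.5)
P=lambda u,z:onz(c,[k(u)],z)[0].round(1)
print("A shank",P((593,422),168),"top",P((594,396),150))
print("B shank",P((67,397),168),"top",P((106,372),150))
print("disc",P((360,140),114))
m=onz(c,[k((174,140)),k((552,147))],108);d=m[0]-m[1];print("marks",m.mean(0).round(1),"housing yaw",np.arctan2(d[1],d[0])-np.pi/2)
g=onz(c,[k((357,72)),k((314,217))],138);d=g[0]-g[1];print("grip",g.mean(0),np.arctan2(d[1],d[0]))
want(500,-55,114)
i=cv2.resize(c["color"][80:290,80:400,::-1],(800,525),interpolation=cv2.INTER_CUBIC);print(abs(i.astype(int)-cv2.imread("pics/z3.png")).mean())
E
```

```text
t 4.32 pos [499.8 -58.3 239.1] open 85.9 F [-0.2 -0.9 -0.2] q [ 0.06  0.3  -0.04  2.09  0.02  0.75 -1.3 ]
jaw ang -1.303 tool axes cols
 [[ 0.265 -0.001  0.964]
 [-0.964 -0.001  0.265]
 [ 0.001 -1.    -0.001]]
A shank [501.5 -56.7 168. ] top [502.7 -56.5 150. ]
B shank [469.8  85.6 168. ] top [471.6  84.8 150. ]
disc [552.3  32.4 114. ]
marks [550.9  33.3 108. ] housing yaw 0.24345023118091058
grip [551.34367083  32.79040256 138.        ] -0.1165857491125791
t 4.32 pos [499.8 -58.3 239.1] open 85.9 F [-0.2 -0.9 -0.2] q [ 0.06  0.3  -0.04  2.09  0.02  0.75 -1.3 ]
jaw ang -1.303 tool axes cols
 [[ 0.265 -0.001  0.964]
 [-0.964 -0.001  0.265]
 [ 0.001 -1.    -0.001]]
translation m [-0.0032  0.1251  0.0012]
2.3252507936507936
```

step_arm([
  [-0.002,0.04,0.002],
  [-0.002,0.08,0.002],
  [-0.002,0.11,0.002],
  [-0.002,0.125,0.002],
  [-0.002,0.125,0.002],
  [-0.002,0.125,0.002],
  [-0.002,0.125,0.002],
  [-0.002,0.125,0.002],
  [-0.002,0.125,0.002],
  [-0.002,0.125,0.002],
  [-0.002,0.125,0.002],
  [-0.002,0.125,0.002],
], yaw=[0,0,0,0,0,0,0,0,0,0,0,0], claw=[100,100,100,100,100,100,30,0,0,0,0,0], squeeze=40)

```text
time: 5.32
tool_pos: [502.6, -54.1, 115.1]
tool_rot: [0.563, -0.563, 0.427, -0.429]
ft_force: [0.1, -0.8, 4.8]
opening: 38.1
```

```bash
python3 w.py pics/w2.png bin_blue
```

```text
t 5.32 pos [502.6 -54.1 115.1] open 38.1 F [ 0.1 -0.8  4.8] q [ 0.04  0.5  -0.04  2.19  0.04  0.45 -1.32]
jaw ang -1.3 tool axes cols
 [[ 0.267  0.002  0.964]
 [-0.964 -0.     0.267]
 [ 0.001 -1.     0.002]]
[583.4 -32.8 257.9]
bin_blue 0.71 [536. 219. 639. 402.] 600.4 320.0
bin_blue 0.66 [274. 266. 363. 395.] 320.1 330.8
proj A [[318.2 354.4]
 [318.6 300.6]] fastener [[108.8 162.5]]
```

View pics/w2.png

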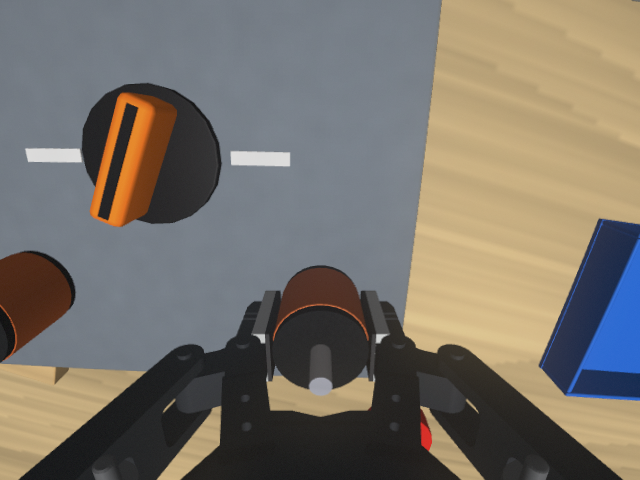

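step_arm([
  [0,-0.03,0],
  [0.01,-0.06,0],
  [0.045,-0.08,-0.01],
  [0.08,-0.08,-0.02],
  [0.12,-0.08,-0.03],
  [0.16,-0.08,-0.038],
  [0.2,-0.08,-0.048],
  [0.24,-0.08,-0.058],
  [0.277,-0.08,-0.066],
  [0.277,-0.08,-0.066],
  [0.277,-0.08,-0.066],
  [0.277,-0.08,-0.066],
], yaw=[0,0,0,0,0,0,0,0,0,0,0,0], claw=[0,0,0,0,0,0,0,0,0,0,0,0])

```text
time: 6.42
tool_pos: [511.6, -337.6, 193.2]
tool_rot: [0.563, -0.563, 0.429, -0.427]
ft_force: [0.9, 0.1, -0.4]
opening: 38.1
```

```bash
python3 w.py pics/w3.png bin_blue
```

```text
t 6.42 pos [ 511.6 -337.6  193.2] open 38.1 F [ 0.9  0.1 -0.4] q [ 0.52  0.5  -0.02  1.9   0.01  0.75 -0.8 ]
jaw ang -1.3 tool axes cols
 [[ 0.267 -0.002  0.964]
 [-0.964  0.002  0.267]
 [-0.002 -1.    -0.001]]
[ 593.  -316.5  335.8]
bin_blue 0.67 [254. 129. 416. 300.] 332.3 206.9
proj A [[-131.3  166.6]
 [ -64.4  158. ]] fastener [[-220.9   58.7]]
```

View pics/w3.png

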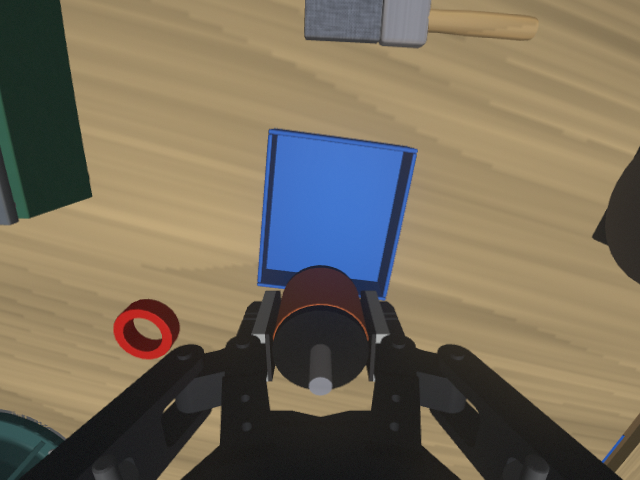

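```bash
python3 - <<'E'
from h import *
c=robot.camera("wrist")
k=onz(c,[(270,129),(417,150),(386,299),(258,285)],40);print(k.round(1),k.mean(0).round(1))
for i in range(4):
  d=k[(i+1)%4]-k[i]; print(np.linalg.norm(d).round(1),np.arctan2(d[1],d[0]).round(3))
want(0,0,0)
E
```

```text
[[ 577.1 -274.5   40. ]
 [ 594.8 -401.    40. ]
 [ 449.7 -423.4   40. ]
 [ 430.1 -296.1   40. ]] [ 513.  -348.8   40. ]
127.7 -1.432
146.8 -2.988
128.8 1.723
148.6 0.146
t 6.57 pos [ 512.5 -336.1  193.8] open 37.9 F [ 0.2  0.6 -1.7] q [ 0.52  0.49 -0.02  1.9   0.01  0.75 -0.8 ]
jaw ang -1.297 tool axes cols
 [[ 0.271 -0.001  0.963]
 [-0.963  0.002  0.271]
 [-0.002 -1.    -0.   ]]
translation m [-0.4619  0.1947 -0.4024]
```

step_arm([
  [0.016,0.03,0.031],
  [0.016,0.07,0.031],
  [0.016,0.11,0.031],
  [0.016,0.145,0.031],
  [0.016,0.17,0.031],
  [0.016,0.175,0.031],
  [0.016,0.175,0.031],
  [0.016,0.175,0.031],
  [0.016,0.175,0.031],
  [0.016,0.175,0.031],
  [0.016,0.175,0.031],
  [0.016,0.175,0.031],
], yaw=[0.1,0.12,0.12,0.12,0.12,0.12,0.12,0.12,0.12,0.12,0.12,0.12], claw=[0,0,0,0,0,0,0,0,65,65,65,65])

```text
time: 7.57
tool_pos: [547.3, -346.3, 20.7]
tool_rot: [0.536, -0.536, 0.46, -0.462]
ft_force: [-0.1, -0.1, 0.2]
opening: 55.4
```

step_arm([
  [0,-0.02,0],
  [0,-0.06,0],
  [0,-0.1,0],
  [-0.03,-0.14,0],
  [-0.07,-0.15,0],
  [-0.1,-0.15,-0.005],
], yaw=[0,0,0,0,0,0], claw=[65,65,80,100,100,100])

```text
time: 8.07
tool_pos: [530.1, -248.4, 174.1]
tool_rot: [0.537, -0.534, 0.458, -0.465]
ft_force: [1.0, 1.6, -0.5]
opening: 85.4
```

```bash
python3 w.py pics/w4.png bin_blue drum1;python3 -c "
from h import *
want(470.5,86,200,-1.3)"
```

```text
t 8.07 pos [ 530.1 -248.4  174.1] open 85.4 F [ 1.   1.6 -0.5] q [ 0.35  0.49  0.02  1.98 -0.01  0.66 -1.05]
jaw ang -1.422 tool axes cols
 [[ 0.148  0.01   0.989]
 [-0.989 -0.004  0.148]
 [ 0.005 -1.     0.01 ]]
[ 611.9 -236.6  317.6]
bin_blue 0.55 [346. 174. 509. 333.] 421.3 249.9
drum1 0.83 [403. 192. 462. 247.] 430.0 219.7
proj A [[-17.6 281.5]
 [ 37.  255.2]] fastener [[-150.6  174. ]]
t 8.22 pos [ 526.3 -243.8  170.4] open 85.4 F [ 0.7 -0.9 -0.6] q [ 0.35  0.49  0.01  1.99 -0.01  0.66 -1.05]
jaw ang -1.414 tool axes cols
 [[ 0.156  0.001  0.988]
 [-0.988  0.001  0.156]
 [-0.001 -1.     0.001]]
translation m [-0.3345 -0.0292 -0.0037]
world turn about z 0.114 => yaw about tool y (down) -0.114
```

View pics/w4.png

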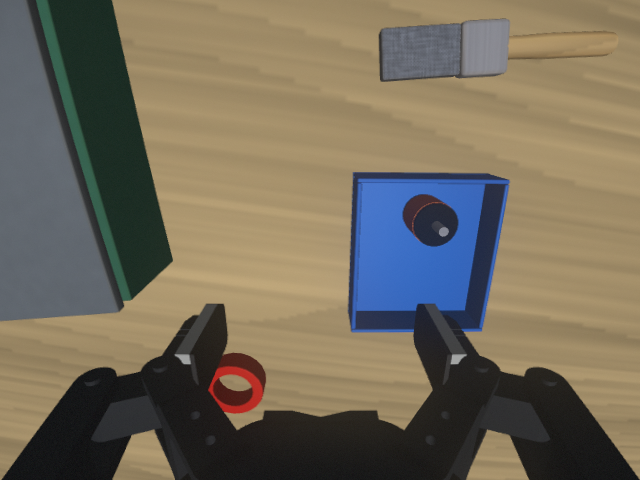

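step_arm([
  [-0.041,-0.015,0],
  [-0.082,-0.025,0],
  [-0.123,-0.03,0],
  [-0.164,-0.03,0],
  [-0.205,-0.03,0],
  [-0.246,-0.03,-0.003],
  [-0.285,-0.03,-0.004],
  [-0.315,-0.03,-0.004],
  [-0.334,-0.03,-0.004],
  [-0.334,-0.03,-0.004],
  [-0.334,-0.03,-0.004],
  [-0.334,-0.03,-0.004],
], yaw=[0,0,0,0,0,0,0,0,0,0,0,0], claw=[100,100,100,100,100,100,100,100,100,100,100,100])

```text
time: 9.22
tool_pos: [472.9, 80.4, 199.2]
tool_rot: [-0.536, 0.536, -0.461, 0.462]
ft_force: [-0.8, -0.6, 0.4]
opening: 85.4
```

```bash
python3 w.py pics/w5.png drum1;python3 -c "
from h import *
want(470.5,86,114)"
```

```text
t 9.22 pos [472.9  80.4 199.2] open 85.4 F [-0.8 -0.6  0.4] q [-0.25  0.33 -0.02  2.18  0.01  0.63 -1.7 ]
jaw ang -1.422 tool axes cols
 [[ 0.148  0.     0.989]
 [-0.989 -0.001  0.148]
 [ 0.001 -1.     0.   ]]
[556.2  91.7 341.8]
drum1 0.55 [275. 222. 336. 291.] 308.2 257.8
proj A [[536.7 252.6]
 [502.8 232. ]] fastener [[409.5 146.8]]
t 9.32 pos [472.8  79.9 199.1] open 85.3 F [ 0.1  0.6 -0. ] q [-0.25  0.33 -0.02  2.18  0.01  0.63 -1.7 ]
jaw ang -1.424 tool axes cols
 [[ 0.147  0.     0.989]
 [-0.989 -0.001  0.147]
 [ 0.001 -1.    -0.   ]]
translation m [-0.0065  0.0851 -0.0014]
```

View pics/w5.png

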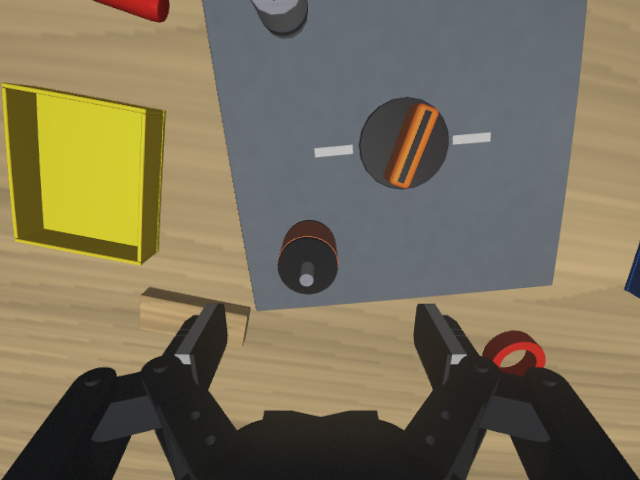

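```bash
python3 - <<'E'
from h import *
c=robot.camera("wrist")
P=lambda u,z:onz(c,[u],z)[0].round(1)
print("B",P((306,280),168),P((307,264),150))
print("socket underside visible front",P((283,38),108))
print("disc",P((404.5,142.5),114),"marks",P(((315+491)/2,(152.5+137.5)/2),108))
k=onz(c,[(3,84),(165,110),(141,264),(15,240)],40);print(k.round(1),k.mean(0).round(1))
for i in range(4):
  d=k[(i+1)%4]-k[i]; print(np.linalg.norm(d).round(1),np.arctan2(d[1],d[0]).round(3))
E
```

```text
B [469.9  86.4 168. ] [472.1  86.8 150. ]
socket underside visible front [603.1 121.3 108. ]
disc [552.4  33.9 114. ] marks [550.5  33.  108. ]
[[552.2 368.6  40. ]
 [548.1 224.3  40. ]
 [399.3 248.3  40. ]
 [405.8 377.1  40. ]] [476.3 304.5  40. ]
144.4 -1.599
150.8 2.982
129.0 1.52
146.7 -0.058
```

step_arm([
  [-0.007,0.03,-0.001],
  [-0.007,0.06,-0.001],
  [-0.007,0.08,-0.001],
  [-0.007,0.084,-0.001],
  [-0.007,0.084,-0.001],
  [-0.007,0.084,-0.001],
  [-0.007,0.084,-0.001],
  [-0.007,0.084,-0.001],
  [-0.007,0.084,-0.001],
  [-0.007,0.084,-0.001],
  [-0.007,0.084,-0.001],
], yaw=[0,0,0,0,0,0,0,0,0,0,0], claw=[100,100,100,100,100,30,0,0,0,0,0])

```text
time: 10.28
tool_pos: [471.1, 88.9, 116.1]
tool_rot: [0.537, -0.536, 0.461, -0.461]
ft_force: [0.0, -0.9, 4.8]
opening: 37.8
```

```bash
python3 -c "
from h import *
want(478,-354,194,-1.42)"
```

```text
t 10.28 pos [471.1  88.9 116.1] open 37.8 F [ 0.  -0.9  4.8] q [-0.27  0.48 -0.02  2.24  0.02  0.42 -1.73]
jaw ang -1.42 tool axes cols
 [[ 0.15   0.002  0.989]
 [-0.989  0.     0.15 ]
 [-0.    -1.     0.002]]
translation m [ 0.4389 -0.0781 -0.0595]
world turn about z 0.0 => yaw about tool y (down) -0.0
```

step_arm([
  [0,-0.035,0],
  [0.03,-0.06,-0.004],
  [0.07,-0.078,-0.01],
  [0.11,-0.078,-0.016],
  [0.15,-0.078,-0.022],
  [0.19,-0.078,-0.028],
  [0.23,-0.078,-0.034],
  [0.27,-0.078,-0.04],
  [0.31,-0.078,-0.045],
  [0.35,-0.078,-0.05],
  [0.39,-0.078,-0.055],
  [0.43,-0.078,-0.06],
], yaw=[0,0,0,0,0,0,0,0,0,0,0,0], claw=[0,0,0,0,0,0,0,0,0,0,0,0])

```text
time: 11.28
tool_pos: [474.9, -347.1, 193.0]
tool_rot: [0.536, -0.536, 0.461, -0.461]
ft_force: [0.9, 0.2, -0.9]
opening: 38.3
```

step_arm([
  [0.008,0,0],
  [0.008,0,0],
  [0.008,0,0],
], yaw=[0,0,0], claw=[0,0,0])

```text
time: 11.53
tool_pos: [476.2, -353.0, 192.7]
tool_rot: [0.536, -0.536, 0.462, -0.461]
ft_force: [0.3, 0.2, -0.1]
opening: 37.6
```

```bash
python3 w.py pics/w6.png drum1 bin_blue; python3 -c "
from h import *
want(478,-354,18,-1.42)"
```

```text
t 11.53 pos [ 476.2 -353.   192.7] open 37.6 F [ 0.3  0.2 -0.1] q [ 0.54  0.47  0.02  1.95 -0.02  0.72 -0.84]
jaw ang -1.421 tool axes cols
 [[ 0.149 -0.001  0.989]
 [-0.989  0.001  0.149]
 [-0.001 -1.    -0.001]]
[ 559.6 -341.9  335.3]
drum1 0.74 [305. 115. 350. 160.] 325.6 137.6
drum1 0.6 [271. 268. 366. 390.] 320.0 329.9
bin_blue 0.83 [242.  87. 399. 258.] 320.6 174.0
proj A [[-154.   162.3]
 [ -85.6  154.1]] fastener [[-237.7   74.2]]
t 11.68 pos [ 477.  -350.7  192.9] open 37.7 F [ 0.5  1.3 -1. ] q [ 0.54  0.47  0.02  1.95 -0.02  0.72 -0.84]
jaw ang -1.417 tool axes cols
 [[ 0.153 -0.001  0.988]
 [-0.988  0.002  0.153]
 [-0.002 -1.    -0.   ]]
translation m [0.0037 0.1749 0.0006]
world turn about z -0.003 => yaw about tool y (down) 0.003
```

View pics/w6.png

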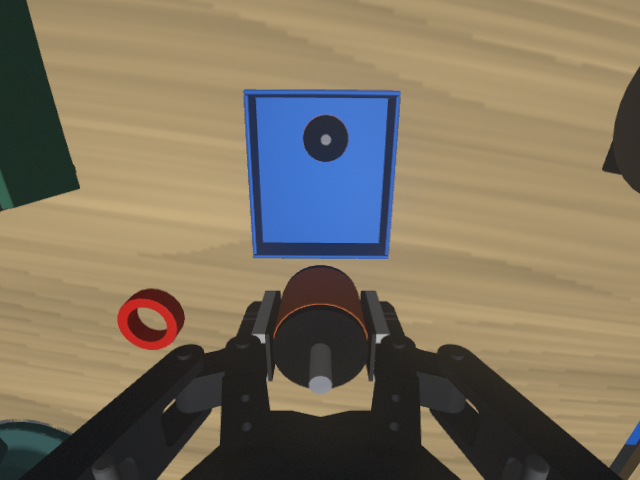

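step_arm([
  [0,0.04,0.003],
  [0,0.08,0.003],
  [0,0.12,0.003],
  [0,0.155,0.003],
  [0,0.173,0.003],
  [0,0.175,0.003],
  [0,0.175,0.003],
  [0,0.175,0.003],
  [0,0.175,0.003],
  [0,0.175,0.003],
  [0,0.175,0.003],
], yaw=[0,0,0,0,0,0,0,0,0,0,0], claw=[0,0,0,0,0,0,0,65,65,65,65])

```text
time: 12.6
tool_pos: [480.7, -353.4, 19.8]
tool_rot: [0.536, -0.536, 0.46, -0.462]
ft_force: [0.3, -0.5, -0.6]
opening: 55.1
```

step_arm([
  [0,-0.02,0],
  [0,-0.06,0],
  [0,-0.1,0],
  [-0.03,-0.14,0],
  [-0.07,-0.18,0.01],
  [-0.11,-0.19,0.02],
], yaw=[0,0,0,0,0,0], claw=[65,65,80,100,100,100])

```text
time: 13.1
tool_pos: [482.1, -263.9, 203.2]
tool_rot: [0.535, -0.535, 0.46, -0.465]
ft_force: [1.6, -0.9, -0.2]
opening: 85.2
```

```bash
python3 w.py pics/w7.png drum1 bin_blue; python3 -c "
from h import *
want(616,122,215,-1.3)"
```

```text
t 13.1 pos [ 482.1 -263.9  203.2] open 85.2 F [ 1.6 -0.9 -0.2] q [ 0.39  0.41  0.03  2.04 -0.02  0.69 -0.99]
jaw ang -1.426 tool axes cols
 [[ 0.145  0.006  0.989]
 [-0.989 -0.004  0.145]
 [ 0.005 -1.     0.006]]
[ 564.5 -252.4  346.3]
drum1 0.79 [394. 139. 445. 182.] 417.1 159.0
drum1 0.58 [384. 204. 429. 248.] 406.2 229.0
bin_blue 0.63 [340. 113. 488. 275.] 410.2 191.9
proj A [[-11.9 188.7]
 [ 39.5 177.9]] fastener [[-134.5   90.8]]
t 13.25 pos [ 483.2 -258.   201.5] open 85.3 F [-0.7 -0.4  0.1] q [ 0.39  0.41  0.02  2.04 -0.02  0.69 -0.99]
jaw ang -1.414 tool axes cols
 [[ 0.156  0.005  0.988]
 [-0.988 -0.     0.156]
 [ 0.001 -1.     0.005]]
translation m [-0.3545 -0.013   0.1907]
world turn about z 0.114 => yaw about tool y (down) -0.114
```

View pics/w7.png

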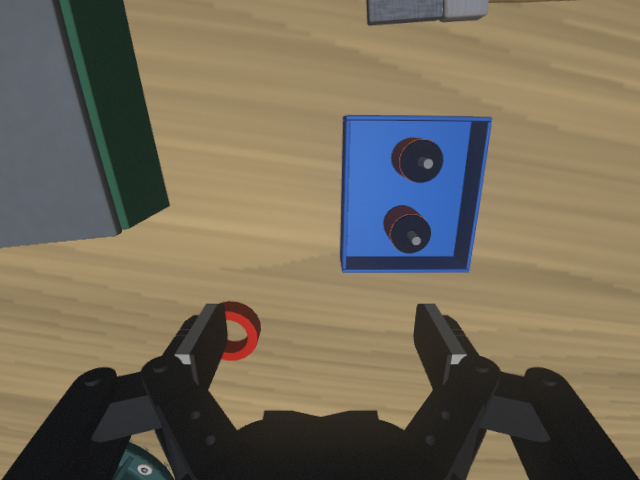

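step_arm([
  [-0.035,-0.005,0.018],
  [-0.07,-0.013,0.036],
  [-0.106,-0.013,0.057],
  [-0.142,-0.013,0.076],
  [-0.178,-0.013,0.095],
  [-0.214,-0.013,0.114],
  [-0.25,-0.013,0.133],
  [-0.286,-0.013,0.152],
  [-0.32,-0.013,0.171],
  [-0.345,-0.013,0.185],
  [-0.355,-0.013,0.19],
  [-0.355,-0.013,0.19],
], yaw=[0,0,0,0,0,0,0,0,0,0,0,0], claw=[100,100,100,100,100,100,100,100,100,100,100,100])

```text
time: 14.25
tool_pos: [616.4, 121.6, 211.3]
tool_rot: [0.538, -0.537, 0.46, -0.459]
ft_force: [-0.3, 0.6, 0.2]
opening: 85.5
```

```bash
python3 w.py pics/w8.png socket bin_yellow; python3 -c "
from h import *
want(616,123,118,-1.42)
c=robot.camera('wrist');print(proj(c,[[616,123,158],[616,123,108]]))"
```

```text
t 14.25 pos [616.4 121.6 211.3] open 85.5 F [-0.3  0.6  0.2] q [-0.26  0.49 -0.01  1.85  0.01  0.8  -1.69]
jaw ang -1.415 tool axes cols
 [[ 0.155  0.     0.988]
 [-0.988  0.002  0.155]
 [-0.002 -1.     0.001]]
[699.6 133.2 354. ]
socket 0.78 [299. 219. 341. 284.] 317.5 251.0
socket 0.18 [479. 430. 516. 464.] 496.9 448.1
bin_yellow 0.6 [ 72. 225. 208. 368.] 131.4 293.1
proj A [[509.3 416. ]
 [486.3 379.7]] fastener [[413.3 343.9]]
t 14.4 pos [615.1 114.7 211.2] open 85.2 F [ 0.6  0.2 -0.5] q [-0.25  0.49 -0.01  1.86  0.01  0.8  -1.69]
jaw ang -1.423 tool axes cols
 [[ 0.147 -0.002  0.989]
 [-0.989 -0.002  0.147]
 [ 0.002 -1.    -0.002]]
translation m [-0.0083  0.0932  0.0023]
world turn about z 0.003 => yaw about tool y (down) -0.003
[[305.24692274 258.6786066 ]
 [307.81458718 233.70705971]]
```

View pics/w8.png

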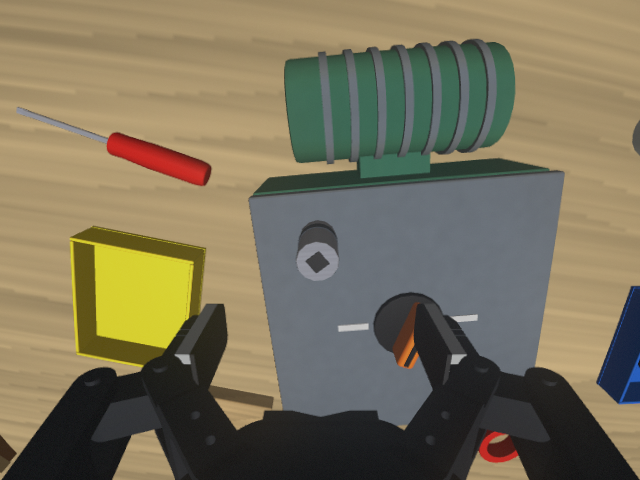

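```bash
python3 w.py pics/w9.png socket bin_yellow; python3 - <<'E'
from h import *
c=robot.camera("wrist")
for o in robot.cut_out("wrist","socket")[:1]:
    b=o["box"]; print(b, onz(c,[((b[0]+b[2])/2,b[3]-20)],158))
want(615.5,123,118)
cv2.imwrite("pics/z4.png",cv2.resize(c["color"][150:400,40:440,::-1],(800,500)))
E
```

```text
t 14.45 pos [615.1 114.4 211.4] open 85.0 F [ 0.7 -1.6 -0.5] q [-0.25  0.49 -0.01  1.86  0.01  0.8  -1.69]
jaw ang -1.424 tool axes cols
 [[ 0.146 -0.001  0.989]
 [-0.989 -0.002  0.146]
 [ 0.002 -1.    -0.002]]
[698.6 125.8 353.9]
socket 0.82 [286. 216. 328. 278.] 307.2 247.3
bin_yellow 0.64 [ 61. 223. 201. 369.] 126.3 293.3
bin_yellow 0.23 [365. 290. 429. 364.] 394.5 322.3
proj A [[502.7 411.7]
 [480.2 375.7]] fastener [[405.1 340.1]]
[286.9, 216.8, 329.4, 278.2] [[616.76736586 122.23320874 158.        ]]
t 14.7 pos [615.6 116.7 211.8] open 85.1 F [ 0.9  0.8 -0. ] q [-0.25  0.49 -0.01  1.86  0.01  0.8  -1.69]
jaw ang -1.422 tool axes cols
 [[ 0.148 -0.     0.989]
 [-0.989 -0.     0.148]
 [ 0.    -1.    -0.   ]]
translation m [-0.0063  0.0938  0.0008]
```

View pics/z4.png

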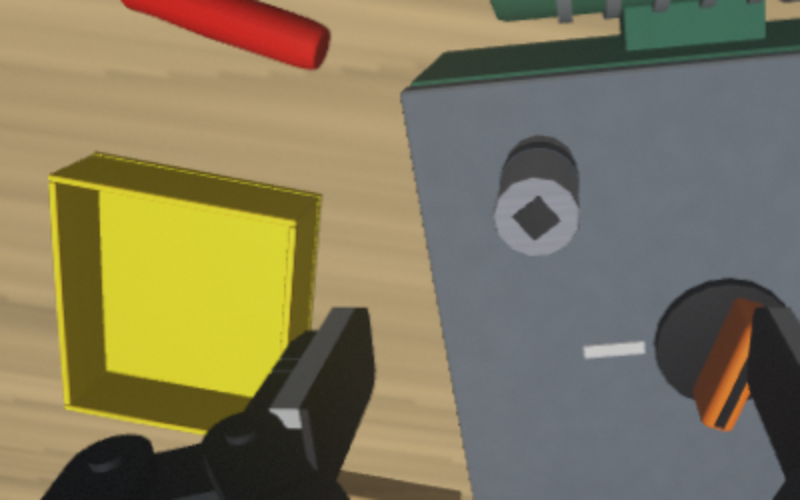

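step_arm([
  [-0.006,0.03,0.002],
  [-0.006,0.06,0.002],
  [-0.006,0.085,0.002],
  [-0.006,0.093,0.002],
  [-0.006,0.093,0.002],
  [-0.006,0.093,0.002],
  [-0.006,0.093,0.002],
  [-0.006,0.093,0.002],
  [-0.006,0.093,0.002],
  [-0.006,0.093,0.002],
  [-0.006,0.093,0.002],
  [-0.006,0.093,0.002],
], yaw=[0,0,0,0,0,0,0,0,0,0,0,0], claw=[100,100,100,100,100,30,0,0,0,0,0,0])

```text
time: 15.7
tool_pos: [617.6, 124.7, 120.0]
tool_rot: [0.537, -0.536, 0.461, -0.461]
ft_force: [-0.3, -1.0, 6.3]
opening: 27.0
```

```bash
python3 w.py pics/w10.png socket; python3 -c "
from h import *
want(480,312,200,-1.6)"
```

```text
t 15.7 pos [617.6 124.7 120. ] open 27.0 F [-0.3 -1.   6.3] q [-0.26  0.61 -0.01  1.91  0.01  0.62 -1.7 ]
jaw ang -1.42 tool axes cols
 [[ 0.15   0.002  0.989]
 [-0.989  0.     0.15 ]
 [-0.    -1.     0.002]]
[700.6 136.  262.8]
socket 0.59 [288. 272. 357. 388.] 320.6 332.2
proj A [[590.9 539.7]
 [549.4 473.6]] fastener [[463.  452.6]]
t 15.8 pos [617.6 124.7 120. ] open 27.0 F [-0.4 -0.8  5.3] q [-0.26  0.61 -0.01  1.91  0.01  0.62 -1.7 ]
jaw ang -1.42 tool axes cols
 [[ 0.15   0.002  0.989]
 [-0.989  0.     0.15 ]
 [-0.    -1.     0.002]]
translation m [-0.2059 -0.0802 -0.1078]
world turn about z -0.18 => yaw about tool y (down) 0.18
```

View pics/w10.png

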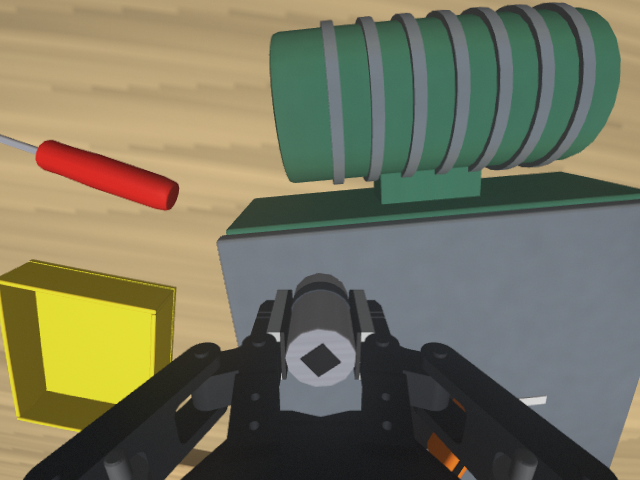

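step_arm([
  [0,-0.035,0],
  [-0.02,-0.06,-0.01],
  [-0.055,-0.07,-0.03],
  [-0.09,-0.07,-0.048],
  [-0.125,-0.07,-0.066],
  [-0.16,-0.07,-0.085],
  [-0.19,-0.07,-0.1],
  [-0.206,-0.07,-0.108],
  [-0.206,-0.07,-0.108],
  [-0.206,-0.07,-0.108],
  [-0.206,-0.07,-0.108],
  [-0.206,-0.07,-0.108],
], yaw=[0,0,0.1,0.15,0.15,0.15,0.15,0.15,0.15,0.15,0.15,0.15], claw=[0,0,0,0,0,0,0,0,0,0,0,0])

```text
time: 16.8
tool_pos: [480.2, 310.1, 188.6]
tool_rot: [-0.499, 0.5, -0.5, 0.501]
ft_force: [1.3, -0.5, -1.1]
opening: 27.4
```

```bash
python3 w.py pics/w11.png bin_yellow; python3 -c "
from h import *
want(478,312,24,-1.6)"
```

```text
t 16.8 pos [480.2 310.1 188.6] open 27.4 F [ 1.3 -0.5 -1.1] q [-0.67  0.45  0.03  2.   -0.02  0.69 -2.21]
jaw ang -1.573 tool axes cols
 [[-0.002  0.     1.   ]
 [-1.    -0.001 -0.002]
 [ 0.001 -1.     0.   ]]
[564.4 308.8 331.3]
bin_yellow 0.97 [247. 134. 400. 304.] 318.0 211.5
bin_yellow 0.26 [188.   0. 406.  59.] 329.0 24.7
proj A [[848.5 237.5]
 [784.6 220. ]] fastener [[756.  155.7]]
t 16.9 pos [480.2 310.3 188.7] open 26.9 F [ 0.7  0.3 -0.6] q [-0.67  0.45  0.03  2.   -0.02  0.69 -2.21]
jaw ang -1.573 tool axes cols
 [[-0.002  0.     1.   ]
 [-1.    -0.001 -0.002]
 [ 0.001 -1.     0.   ]]
translation m [-0.0018  0.1647 -0.0022]
world turn about z -0.027 => yaw about tool y (down) 0.027
```

View pics/w11.png

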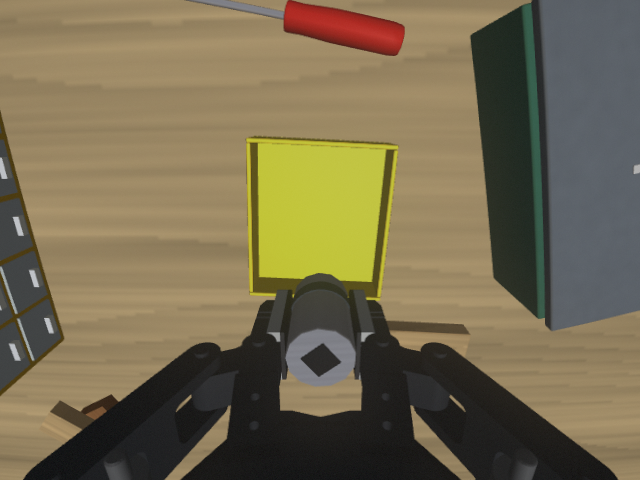

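step_arm([
  [0,0.04,0],
  [0,0.08,0],
  [0,0.12,0],
  [0,0.15,0],
  [0,0.165,0],
  [0,0.167,0],
  [0,0.167,0],
  [0,0.167,0],
  [0,0.167,0],
  [0,0.167,0],
  [0,0.167,0],
], yaw=[0,0,0,0,0,0,0,0,0,0,0], claw=[0,0,0,0,0,0,0,55,55,55,55])

```text
time: 17.82
tool_pos: [480.0, 312.5, 23.2]
tool_rot: [0.501, -0.499, 0.5, -0.5]
ft_force: [-0.7, -0.5, 0.3]
opening: 46.8
```

step_arm([
  [0,-0.02,0],
  [0,-0.06,0],
  [0,-0.1,0],
  [0,-0.14,0],
  [0.03,-0.18,0],
  [0.07,-0.2,0],
], yaw=[0,0,0,0,0,0], claw=[55,55,55,55,60,60])

```text
time: 18.32
tool_pos: [480.8, 255.9, 221.3]
tool_rot: [0.506, -0.498, 0.498, -0.498]
ft_force: [1.5, -1.6, 0.9]
opening: 51.3
```

```bash
python3 w.py pics/w12.png socket; python3 -c "
from h import *
want(551.5,34,215,-1.687)"
```

```text
t 18.32 pos [480.8 255.9 221.3] open 51.3 F [ 1.5 -1.6  0.9] q [-0.59  0.38  0.03  2.03 -0.02  0.72 -2.12]
jaw ang -1.563 tool axes cols
 [[ 0.008  0.007  1.   ]
 [-1.     0.007  0.008]
 [-0.007 -1.     0.008]]
[563.9 254.3 364.6]
socket 0.83 [252. 194. 285. 233.] 267.2 212.9
proj A [[744.6 229.6]
 [690.2 214.6]] fastener [[638.5 153.2]]
t 18.42 pos [481.7 245.6 221. ] open 51.3 F [ 0.3 -0.4 -0.8] q [-0.58  0.37  0.04  2.04 -0.01  0.72 -2.12]
jaw ang -1.578 tool axes cols
 [[-0.007  0.007  1.   ]
 [-1.     0.    -0.007]
 [-0.    -1.     0.007]]
translation m [0.2111 0.0065 0.0712]
world turn about z -0.109 => yaw about tool y (down) 0.109
```

View pics/w12.png

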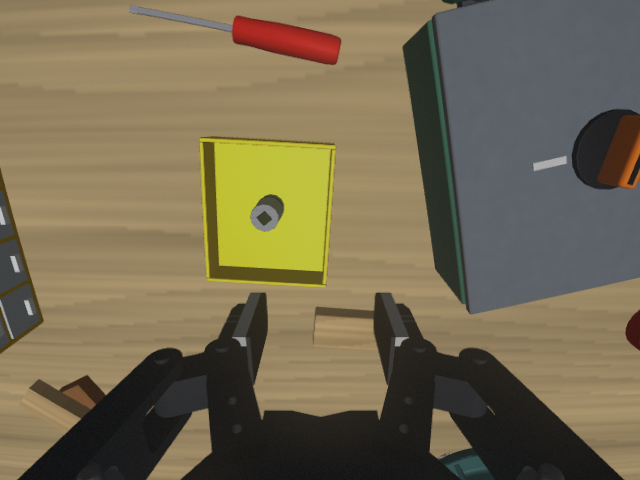

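step_arm([
  [0.02,0,0.005],
  [0.04,0,0.015],
  [0.06,0,0.02],
  [0.08,0,0.025],
  [0.1,0,0.03],
  [0.12,0,0.035],
  [0.14,0,0.042],
  [0.16,0,0.05],
  [0.18,0,0.06],
  [0.2,0,0.07],
  [0.211,0,0.071],
  [0.211,0,0.071],
], yaw=[-0.12,-0.24,-0.36,-0.48,-0.6,-0.72,-0.84,-0.96,-1.08,-1.2,-1.32,-1.44], claw=[60,60,60,60,60,60,60,60,60,60,60,60])

```text
time: 19.42
tool_pos: [550.8, 36.0, 216.3]
tool_rot: [-0.705, 0.706, -0.046, 0.046]
ft_force: [-1.0, 0.2, 0.6]
opening: 51.4
```

step_arm([
  [0,0,0],
  [0,0,0],
  [0,0,0],
  [0,0,0],
  [0,0,0],
  [0,0,0],
  [0,0,0],
  [0,0,0],
  [0,0,0],
  [0,0,0],
  [0,0,0],
  [0,0,0],
], yaw=[-0.12,-0.24,-0.36,-0.48,-0.6,-0.72,-0.84,-0.96,-1.08,-1.2,-1.32,-1.44], claw=[60,60,60,60,60,60,60,60,60,60,60,60])

```text
time: 20.42
tool_pos: [550.1, 40.0, 216.5]
tool_rot: [-0.559, 0.56, 0.432, -0.432]
ft_force: [-0.4, -0.6, -0.0]
opening: 51.4
```

```bash
python3 -c "
from h import *
want(551.5,34,220,1.454)"
```

```text
t 20.42 pos [550.1  40.  216.5] open 51.4 F [-0.4 -0.6 -0. ] q [ 0.35  0.47 -0.68  1.99  0.4   0.81  0.76]
jaw ang 1.316 tool axes cols
 [[ 0.252  0.    -0.968]
 [ 0.968 -0.001  0.252]
 [-0.    -1.    -0.   ]]
translation m [-0.0055 -0.0035 -0.0029]
world turn about z 0.138 => yaw about tool y (down) -0.138
```

step_arm([
  [-0.0055,0.02,-0.002],
  [-0.0055,0.03,-0.002],
  [-0.0055,0.03,-0.002],
  [-0.0055,0.03,-0.002],
], yaw=[-0.1,-0.138,-0.138,-0.138], claw=[60,60,60,60])

```text
time: 20.75
tool_pos: [550.1, 34.2, 185.7]
tool_rot: [0.531, -0.53, -0.467, 0.468]
ft_force: [-0.1, -0.0, -0.9]
opening: 51.3
```

```bash
python3 -c "
import time
from h import *
robot.camera('wrist')"; python3 w.py pics/w13.png fastener_grip; python3 -c "
from h import *
want(551.5,34,118,1.454)"
```

```text
t 20.8 pos [550.7  34.6 186.4] open 51.2 F [ 0.3  0.2 -0.2] q [ 0.36  0.51 -0.68  2.02  0.46  0.77  0.84]
jaw ang 1.447 tool axes cols
 [[ 0.124 -0.    -0.992]
 [ 0.992  0.     0.124]
 [ 0.    -1.     0.   ]]
[466.9  43.8 329.1]
fastener_grip 0.78 [281. 207. 364. 301.] 322.0 250.4
proj A [[152.4 210.5]
 [181.6 194.9]] fastener [[326.  264.9]]
t 20.9 pos [551.2  34.9 187. ] open 51.2 F [-0.5  0.7  0.6] q [ 0.36  0.51 -0.68  2.02  0.46  0.77  0.84]
jaw ang 1.447 tool axes cols
 [[ 0.123  0.001 -0.992]
 [ 0.992  0.     0.123]
 [ 0.    -1.    -0.001]]
translation m [-0.0009  0.069  -0.0003]
world turn about z 0.007 => yaw about tool y (down) -0.007
```

View pics/w13.png

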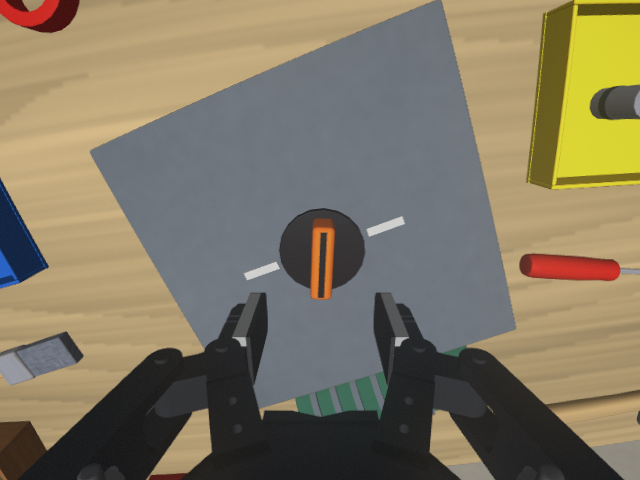

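```bash
cat > fa.py <<'E'
from h import *
def ana(c,m,g):
    M=onz(c,m,108);d=M[1]-M[0];am=np.arctan2(d[1],d[0])
    G=onz(c,g,138);d=G[1]-G[0];ag=np.arctan2(d[1],d[0])
    hy=am-np.pi/2
    print("mark centre",M.mean(0).round(1),"grip",G.mean(0).round(1),"mark ang",am%np.pi,"grip ang",ag, "fastener",(hy-ag)%np.pi)
E
python3 -c "
from fa import *
c=robot.camera('wrist');st()
ana(c,[(245,275.5),(404,220)],[(325,232),(320,298)])
cv2.imwrite('pics/z5.png',cv2.resize(c['color'][190:310,230:420,::-1],(760,480),interpolation=cv2.INTER_CUBIC))"
```

```text
t 20.95 pos [551.3  34.8 187.1] open 51.4 F [-0.9 -0.2 -0. ] q [ 0.36  0.51 -0.68  2.02  0.46  0.77  0.84]
jaw ang 1.448 tool axes cols
 [[ 0.123  0.001 -0.992]
 [ 0.992 -0.     0.123]
 [ 0.    -1.    -0.001]]
mark centre [552.3  35.  108. ] grip [552.5  34.9 138. ] mark ang 1.8056020976661142 grip ang -0.19015329072185422 fastener 0.4249590615930719
```

View pics/z5.png

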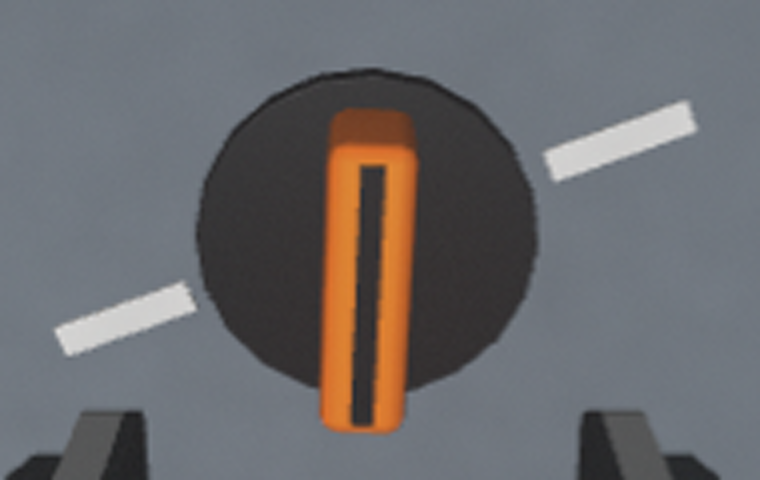

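step_arm([
  [0,0.03,-0.001],
  [0,0.055,-0.001],
  [0,0.067,-0.001],
  [0,0.068,-0.001],
  [0,0.068,-0.001],
  [0,0.068,-0.001],
  [0,0.068,-0.001],
  [0,0.068,-0.001],
  [0,0.068,-0.001],
  [0,0.068,-0.001],
  [0,0.068,-0.001],
  [0,0.068,-0.001],
], yaw=[0.015,0.03,0.03,0.03,0.03,0.03,0.03,0.03,0.03,0.03,0.03,0.03], claw=[60,60,60,60,60,60,0,0,0,0,0,0], squeeze=40)

```text
time: 21.95
tool_pos: [552.7, 35.3, 119.4]
tool_rot: [-0.536, 0.537, 0.461, -0.46]
ft_force: [-0.8, 1.8, 5.8]
opening: 13.0
```

```bash
python3 w.py pics/w14.png
```

```text
t 21.95 pos [552.7  35.3 119.4] open 13.0 F [-0.8  1.8  5.8] q [ 0.28  0.6  -0.59  2.06  0.56  0.64  0.73]
jaw ang 1.418 tool axes cols
 [[ 0.152  0.002 -0.988]
 [ 0.988  0.001  0.152]
 [ 0.001 -1.    -0.002]]
[468.8  46.7 261.9]
proj A [[ 63.7 258.2]
 [124.4 225.1]] fastener [[326.3 323.3]]
```

View pics/w14.png

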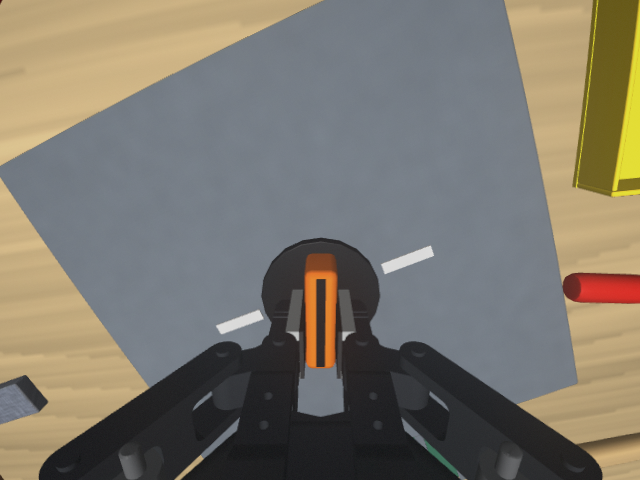

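step_arm([
  [0,0,0],
  [0,0,0],
  [0,0,0],
  [0,0,0],
  [0,0,0],
  [0,0,0],
  [0,0,0],
  [0,0,0],
  [0,0,0],
  [0,0,0],
  [0,0,0],
  [0,0,0],
], yaw=[0.1,0.2,0.3,0.4,0.5,0.6,0.7,0.8,0.9,1.0,1.1,1.18], claw=[0,0,0,0,0,0,0,0,0,0,0,0])

```text
time: 23.0
tool_pos: [551.6, 34.2, 119.2]
tool_rot: [-0.702, 0.703, 0.082, -0.083]
ft_force: [-1.3, 0.3, 7.0]
opening: 13.1
```

step_arm([
  [0,0,0],
  [0,0,0],
  [0,0,0],
], yaw=[0,0,0], claw=[0,0,0])

```text
time: 23.25
tool_pos: [551.6, 34.2, 119.1]
tool_rot: [-0.702, 0.702, 0.084, -0.084]
ft_force: [-1.2, 0.6, 7.2]
opening: 13.3
```

```bash
python3 w.py pics/w15.png; python3 -c "
from h import *
for n in ['scene','side']:
    c=robot.camera(n); y,x=(160,260) if n=='scene' else (190,200)
    cv2.imwrite(f'pics/{n}2.png',cv2.resize(c['color'][y:y+160,x:x+200,::-1],(750,600),interpolation=cv2.INTER_CUBIC))"
```

```text
t 23.25 pos [551.6  34.2 119.1] open 13.3 F [-1.2  0.6  7.2] q [ 0.06  0.55 -0.27  2.07  0.27  0.55 -0.17]
jaw ang 0.238 tool axes cols
 [[ 0.972 -0.    -0.236]
 [ 0.236 -0.001  0.972]
 [-0.001 -1.    -0.001]]
[531.6 115.  261.7]
proj A [[176.9 468.6]
 [203.9 402. ]] fastener [[321.2 319.7]]
```

View pics/w15.png

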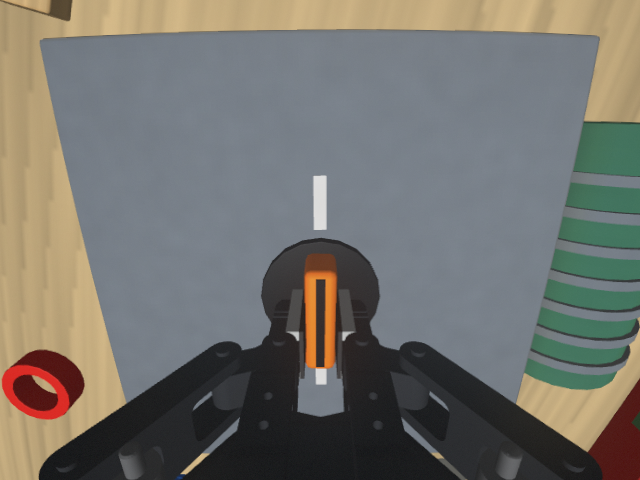

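View pics/side2.png

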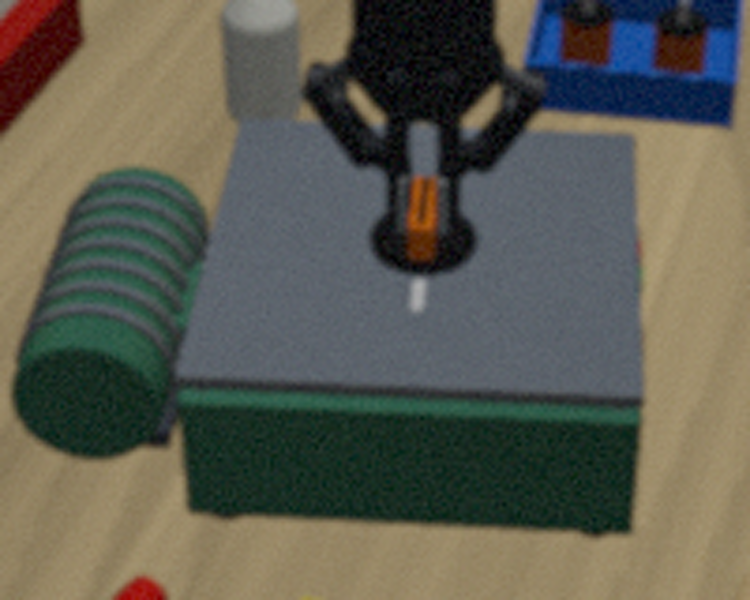

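step_arm([
  [0,0.002,0],
  [0,0.004,0],
  [0,0.006,0],
  [0,0.008,0],
  [0,0.01,0],
  [0,0.012,0],
  [0,0.012,0],
  [0,0.012,0],
  [0,0.012,0],
], yaw=[0,0,0,0,0,0,0,0,0], claw=[0,0,0,0,0,0,0,0,0])

```text
time: 24.15
tool_pos: [551.6, 34.2, 111.1]
tool_rot: [-0.701, 0.703, 0.084, -0.084]
ft_force: [-9.5, -0.9, 38.4]
opening: 13.3
```

step_arm([
  [0,-0.001,0],
  [0,-0.002,0],
  [0,-0.002,0],
  [0,-0.002,0],
  [0,-0.002,0],
  [0,-0.002,0],
], yaw=[0,0,0,0,0,0], claw=[0,0,0,0,0,0])

```text
time: 24.65
tool_pos: [551.6, 34.2, 111.2]
tool_rot: [-0.702, 0.703, 0.084, -0.084]
ft_force: [-6.6, 0.3, 22.9]
opening: 13.0
```

```bash
python3 w.py pics/w16.png; python3 -c "
from h import *
for n in ['scene','side']:
    c=robot.camera(n); y,x=(160,260) if n=='scene' else (190,200)
    cv2.imwrite(f'pics/{n}3.png',c['color'][:,:,::-1]);cv2.imwrite(f'pics/{n}3z.png',cv2.resize(c['color'][y:y+160,x:x+200,::-1],(750,600),interpolation=cv2.INTER_CUBIC))
st()"
```

```text
t 24.65 pos [551.6  34.2 111.2] open 13.0 F [-6.6  0.3 22.9] q [ 0.05  0.56 -0.27  2.08  0.28  0.54 -0.18]
jaw ang 0.238 tool axes cols
 [[ 0.972 -0.    -0.236]
 [ 0.236 -0.002  0.972]
 [-0.    -1.    -0.001]]
[531.6 115.1 253.8]
proj A [[170.4 484.5]
 [199.5 412.6]] fastener [[321.1 330.5]]
t 24.8 pos [551.6  34.2 111.2] open 13.0 F [-6.3  0.8 23.6] q [ 0.05  0.56 -0.27  2.08  0.28  0.54 -0.18]
jaw ang 0.238 tool axes cols
 [[ 0.972 -0.    -0.236]
 [ 0.236 -0.002  0.972]
 [-0.001 -1.    -0.001]]
```

View pics/side3z.png

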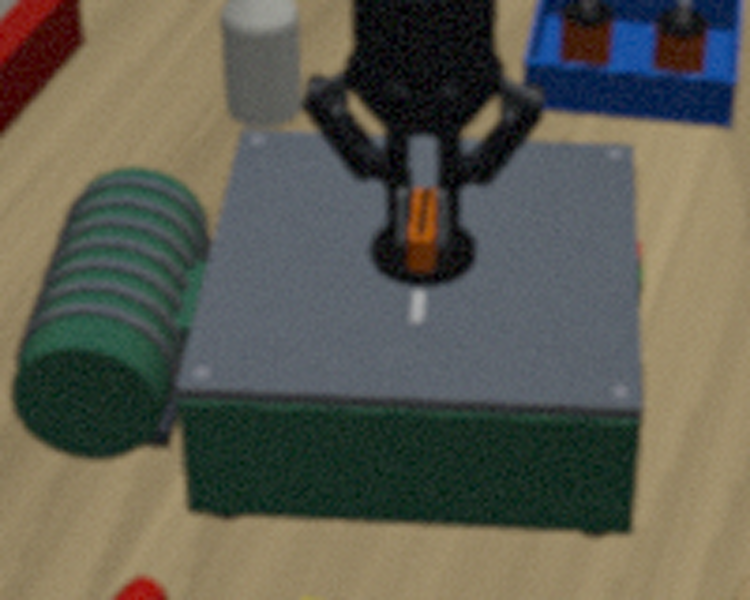

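View pics/scene3.png

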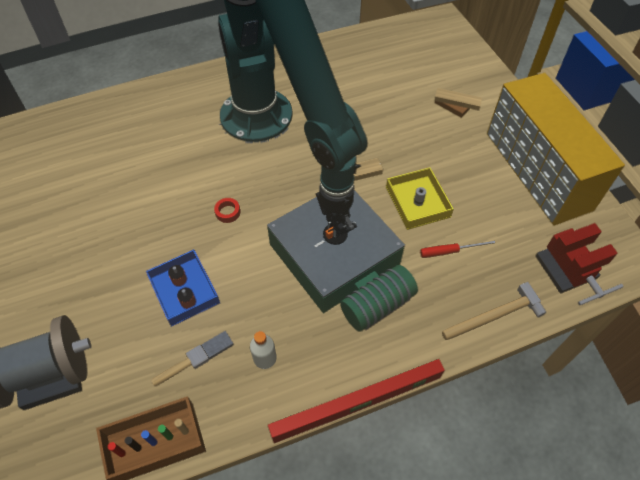

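View pics/w16.png

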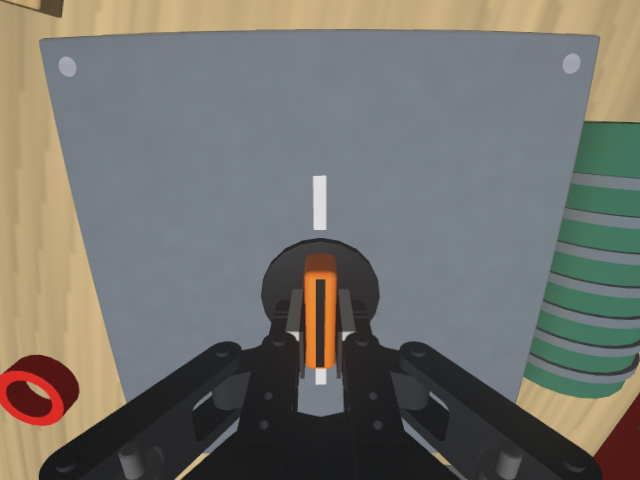

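The cover is fully down: its corner pins show through at (67,66) and (571,63) in the wrist picture. The slot is in line with the white marks at column 320. The force is steady at 23 N, and the parts are in their bins. Handing in.

```bash
python3 -c "
from h import *
st(); print(robot.hand_in())"
```

```text
t 24.8 pos [551.6  34.2 111.2] open 13.0 F [-6.3  0.8 23.6] q [ 0.05  0.56 -0.27  2.08  0.28  0.54 -0.18]
jaw ang 0.238 tool axes cols
 [[ 0.972 -0.    -0.236]
 [ 0.236 -0.002  0.972]
 [-0.001 -1.    -0.001]]
the job is handed in; nothing more can be done
None
```

The job is done and handed in at 24.8 s, with the arm still gripping the fastener and holding the cover down. `hand_in()` gives no verdict, so the result rests on my own checks.

- **Loose parts:** both drums stand in the blue bin and the socket stands in the yellow bin, let go. The last scene picture shows them there, and the other things on the bench look where they were at the start. I checked that by eye, not by measuring.
- **Fastener:** I gripped the bar and turned it clockwise about 1.18 rad. The slot lines up with the white marks in the wrist picture, and the jaws stand at 0.238 rad against a measured housing angle of 0.235 to 0.243.
- **Cover:** the tool went down 8 mm and stopped, and the pins at the cover's corners now show through. The push peaked at about 38 N, so I backed off. It now holds at about 23 N vertically, against the 12 N needed.

**Disagreements:**
- The first fixed-camera positions differed by up to about 15 mm between the two cameras (about 12 mm on the cover corners). I settled the drum, socket, blue bin and fastener positions with the wrist camera. My wrist reading of the yellow bin was off by a mispicked corner, so I used the fixed-camera fit there.
- A side force of about 6 N remained while pressing.

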